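Clamp the cork block with the crank

TASK

Lay the loose cork block flat on the bed of the rack clamp, lengthwise between the jaws and in line with them. Then wind the crank clockwise by its spinning grip, in one steady go without letting go of the grip, until the jaws hold the block firmly but do not crush it, and let go, leaving the things standing around where they are.

Things in the scene. Friction and masses are not known exactly. Their poses are not given: they have to be found in the camera images.
- cork: same cork sanding block as cork_center, 40 x 70 x 24 mm (x, y, z); origin at the centre of its underside; y along its 70 mm length, z up
- cork_center (a point): centre of the loose brown cork block (40 x 70 x 24 mm, 50 g), half-way up; y along its 70 mm length, z up. It lies flat on the table beside the clamp at the start
- clamp: the rack clamp, fixed on the table: wooden board 105 x 330 x 14 mm (x, y, z) with a dark steel bed bar 34 mm wide along y, bed top 36 mm above the table; origin at the centre of the board's underside; y runs from the crank end (-y) to the stop jaw (+y), z up. In this frame the crank shaft stands at y = -100 mm on a gear case 60 mm wide (y -133 to -67, top at z = 62 mm)
- pad: bright steel pad plate 46 x 8 x 22 mm on the front of the moving jaw, axes as the clamp; origin at the middle of its back, at bed height; its pressing face is 8 mm further along +y. It is sprung on the jaw by 15 N per mm, with 7.5 mm of travel
- grip: free-spinning dark wooden grip on the crank's end, upright, 22 mm in diameter, 56 mm tall; origin at the centre of its foot, 87.5 mm above the table. The crank arm beneath has its top 85 mm above the table. Turning freely takes about 9 N along the circle; each newton more there presses the block with 8.5 N. Firm: 3 to 9 N more than free; about 13 N more crushes the block
- grip_center (a point): point on the axis of the grip, 121.5 mm above the table, the height to hold it; it runs on a level circle of 55 mm radius about crank_axis
- crank_axis (a point): point on the crank's vertical axis, level with grip_center; fixed with the clamp
- crank (a joint): crank angle, rad; grows clockwise seen from above, driving the moving jaw towards the stop by 6.5 mm per rad. At 0 the grip lies on the -y side of the axis in the clamp's frame and the pad's pressing face is at y = -9 mm there. Starts between -1 and 1; about two turns bring the jaws together on the block. Friction holds it where it is left, also when clamped firmly
- putty_rubber: grey kneaded rubber 26 x 42 x 12 mm, a bystander; origin at the centre of its underside
- dipper_1: small open tin, 50 mm in diameter, 21 mm tall, a bystander; origin at the centre of its underside
- jar: glass jar with a lid, 91 mm in diameter, 124 mm tall, a bystander; origin at the centre of its underside
- bed (a point): point on the bed's top between the jaws, on the centre line, at y = 75 mm in the clamp's frame, axes as the clamp: where the underside of the block belongs, its length along y. The stop jaw's face stands 43 to 57 mm beyond it (preset, does not move, not measured); the moving jaw pushes the block the last bit against it. Jaws are 46 mm wide and rise 25 mm over the bed
- dipper_2: small open tin, 60 mm in diameter, 33 mm tall, a bystander; origin at the centre of its underside

How it is judged:
By the outcome, as a careful person would: the job done as asked, in the order asked, and still so for the second after the job is handed in, with the robot touching nothing.
It also fails if it takes over 72 s, if anything falls off the work surface, if the arm or the gripper's body presses on something with over 40 N, if the wrist force passes 120 N, or if a joint passes its speed limit or range.

ROBOT

A 6-joint arm with a two-finger parallel gripper is mounted at the origin on a cart in front of the work surface, level with it; the furniture and walls round the work are solid. World frame = base frame: x ahead of the robot, y to its left, z up, the work surface at z = 0. Lengths are in m, angles in rad, forces in N, time in s.
With the tool pointing down it reaches from about 0.3 to 1 m from the base axis. Payload 5.1 kg.
Tool frame: the origin (TCP) lies at the centre of the arm's flange, where the gripper is bolted on; the fingertips stand 190 mm ahead of it and the grasp point (between the pads) lies 171 mm ahead of it; y points along the fingers, x is the direction in which the jaws open and shut, and the axes are right-handed (so a half turn about y gives the same grasp; the last joint's range is limited). The gripper opens to 95 mm and grips with 3 to 60 N. Pads are 20 mm wide; open, the fingers measure 119 mm over their backs; the gripper's body (75 mm by 180 mm) begins 59 mm behind the grasp point.
Start: joints at [1.105, 0.124, 1.65, -0, 1.367, -0.083], TCP at [0.243, 0.603, 0.405] pointing down, gripper open.
Joint ranges: [-2.61, 2.61], [-1.02, 2.33], [0.03, 2.71], [-1.35, 4.49], [0.32, 2.68], [-2.91, 2.91]. Speed limits (rad/s): [2.57, 2.57, 3.14, 3.14, 3.14, 3.14].

INTERFACE

Orientations are given as a unit quaternion [x, y, z, w].
In Python, from plant import arm, viewer gives the robot as it stands. The module is installed in compiled form; this text tells all that it offers.
- The arm moves only by the tool servo_tool, never from a script. Its argument "commands" is a list of rows, each an object of numbers: "dx", "dy", "dz": the shift along the tool's x, y, z in m; "rx", "ry", "rz": the turn, a rotation vector about the tool's x, y, z in degrees; "gripper": the finger opening in m, from 0 to 0.0951. In form: [{"dx": .., "dy": .., "dz": .., "rx": .., "ry": .., "rz": .., "gripper": ..}, ...]. A call has 1 to 8 rows; each row is the pose to reach, as a shift and turn from the pose measured when the call began, along the tool's axes at that moment; what a row does not reach only later rows make up. A row lasts 1/10 s, in which the tool goes at most 50 mm and 8.59 degrees, less where a joint would pass 70% of its speed; a pose out of reach is approached as far as the arm can. A call with a gripper value outside its range is refused whole. The fingers move at their own pace and stop on an object; the grip force is fixed at half the most. Time passes only in rows, so rows that repeat a pose let the fingers close. It gives the time, the measured TCP pose, the force and the opening at its end, in the units of the state.
- arm.observe(): the state, without advancing time (a new reading comes with each control period).
- viewer.snapshot(name): name is "side" or "top"; returns a dict with "color" (420x560x3 uint8, red, green, blue), "mtx" (3x3 intrinsics, pixels), "world_to_cam" (4x4, takes a point from world to camera coordinates). Camera axes: x right, y down, z forward; pixel columns grow to the right and rows downward; lengths in m; the calibration is good to about 2 mm. A picture is of the moment at which its call begins. There is no depth.
- arm.sign_off(): hands the job in, once; it reports no verdict.
The state is a dict: "time_s": time; "joints": joint angles; "qvel": joint speeds; "joint_torque": joint torques, N m; "tcp_pos": TCP position; "tcp_rot": TCP orientation; "wrist_force": force on the tool from outside, world axes, zero at the start; "torque": the same for the moment, N m; "grip_width": finger opening in m.
Only numpy, scipy, OpenCV 4.12 (cv2) and the standard library are available. Lean on these libraries where they do the work, as an engineer would, in place of code of your own. Each camera call takes 0.05 s, during which the arm holds its last target. There are 200 camera calls.

## Working session

There is one attempt and no reset: what is moved stays moved. The work goes in short steps, Python scripts to look and compute and a tool call to move; the robot and the scene stay as the last step left them, time stands still between calls to the robot, and variables do not carry over. Pictures are saved under pics/ and viewed, about 8 in all and at most 12, crops included, and the job is handed in when it is done.

Besides the shell and the picture viewer there is one more tool, called by a JSON object that holds its "method" and its "body", one argument or row to a line. servo_tool: Moves the arm, as the interface text tells. Its arguments: {"type":"object","properties":{"commands":{"type":"array","items":{"type":"object","properties":{"dx":{"type":"number"},"dy":{"type":"number"},"dz":{"type":"number"},"rx":{"type":"number"},"ry":{"type":"number"},"rz":{"type":"number"},"gripper":{"type":"number"}}}}},"required":["commands"]}

```bash
mkdir -p pics
python3 - <<'E'
from plant import arm, viewer
import cv2,pickle,numpy as np
print(arm.observe())
for n in("side","top"):
    s=viewer.snapshot(n);pickle.dump(s,open(n+".pkl","wb"))
    cv2.imwrite(f"pics/{n}0.png",cv2.resize(s["color"][:,:,::-1],(800,600),interpolation=cv2.INTER_CUBIC))
    print(n,s["mtx"].tolist(),np.round(s["world_to_cam"],4).tolist())
E
```

```text
{'time_s': 0.0, 'joints': array([ 1.10536221e+00,  1.24486120e-01,  1.65163613e+00,  1.03811479e-06,
        1.36753210e+00, -8.25903690e-02]), 'qvel': array([ 5.98841657e-05,  7.05997062e-04,  1.35385377e-03, -1.02886633e-03,
       -1.52197280e-03,  6.33044518e-05]), 'joint_torque': array([-4.06183399e-04, -4.17609394e+01, -3.59927344e+01,  7.74624827e-02,
        4.93665179e-02, -1.75979831e-04]), 'tcp_pos': array([0.24272379, 0.60271411, 0.40352134]), 'tcp_rot': array([ 0.58635099,  0.39510374, -0.39637543, -0.58563817]), 'wrist_force': array([-0.08109816,  0.35011299,  0.4657645 ]), 'torque': array([-0.01142708, -0.00050419, -0.01920211]), 'grip_width': 0.09492688952215976}
side [[529.9257541081889, 0.0, 272.7294339531521], [0.0, 529.9257541081889, 217.32279983312154], [0.0, 0.0, 1.0]] [[0.8209, 0.571, 0.0084, -0.5301], [0.426, -0.6024, -0.675, -0.0196], [-0.3804, 0.5576, -0.7378, 1.586], [0.0, 0.0, 0.0, 1.0]]
top [[412.2234199851234, 0.0, 282.304245107798], [0.0, 412.2234199851234, 213.3007123048482], [0.0, 0.0, 1.0]] [[0.0024, -0.9999, 0.016, 0.2105], [-0.9881, -0.0048, -0.1535, 0.4828], [0.1536, -0.0154, -0.988, 0.9227], [0.0, 0.0, 0.0, 1.0]]
```

View pics/top0.png

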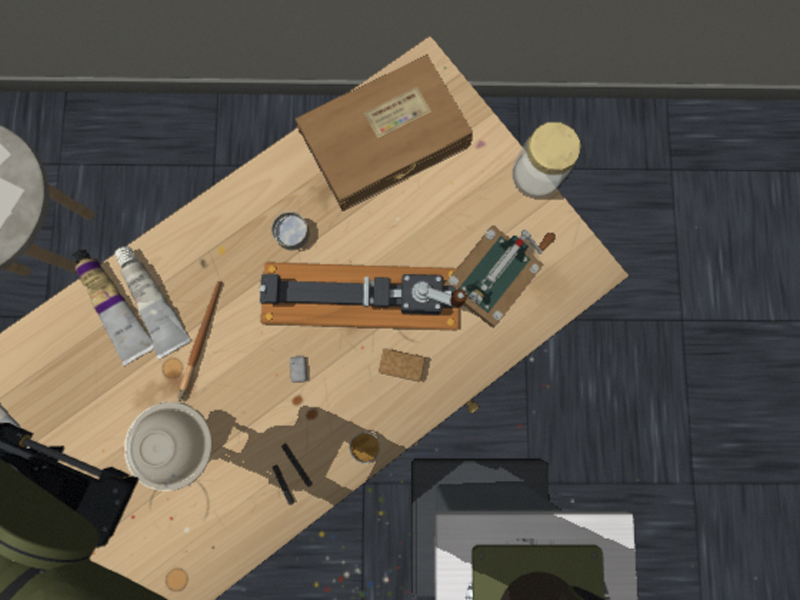

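View pics/side0.png

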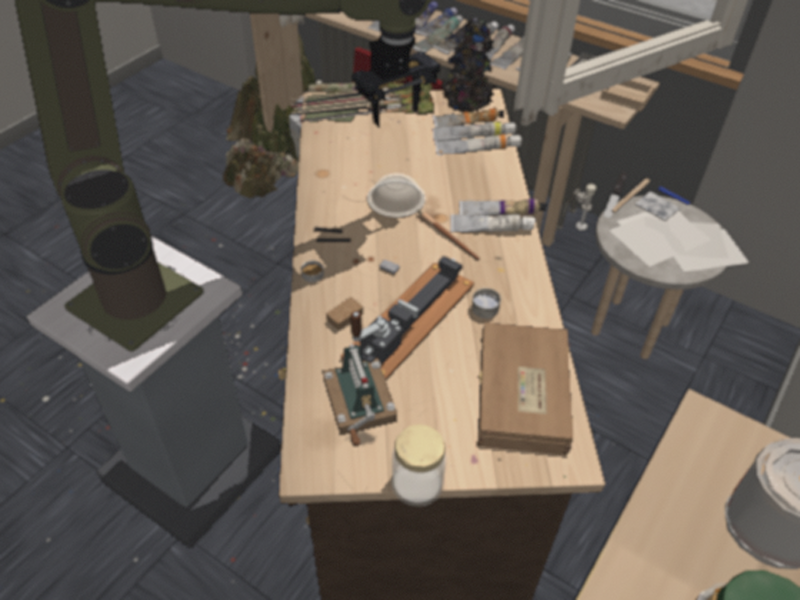

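The top view shows the clamp along world y, from its stop jaw at about (270,288) to the crank at (425,293). The grip is at (458,297), next to a green press, and the cork is at (403,365). I'll enlarge both views.

Run:
```python
import cv2,pickle
for n,(u,v,w,h,k) in dict(top=(175,150,200,130,4),side=(215,170,130,130,4.6)).items():
    c=pickle.load(open(n+".pkl","rb"))["color"][v:v+h,u:u+w,::-1]
    cv2.imwrite(f"pics/{n}1.png",cv2.resize(c,None,fx=k,fy=k,interpolation=cv2.INTER_CUBIC))
```

```text
(no output)
```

View pics/top1.png

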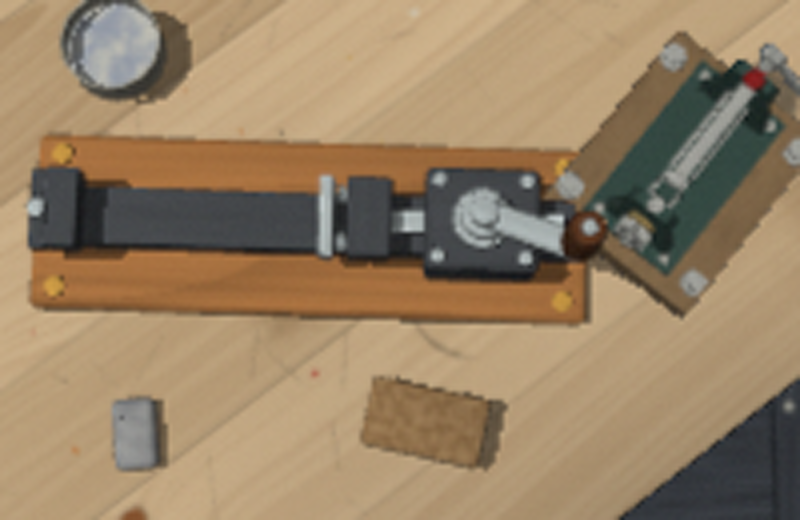

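View pics/side1.png

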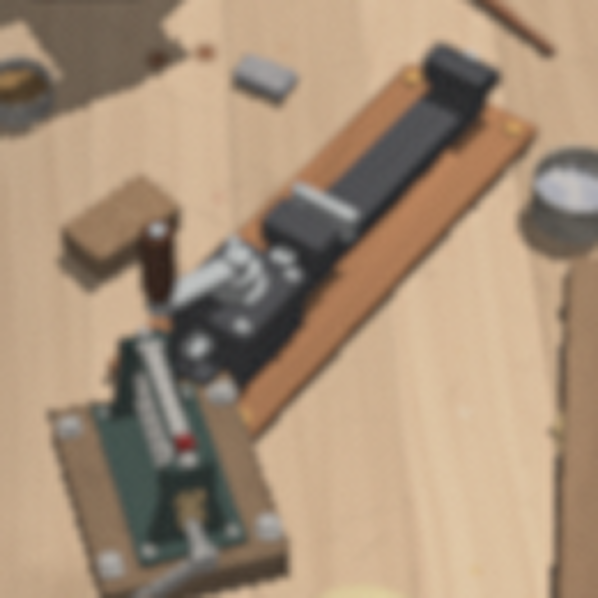

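The top crop gives the board corners at (43,136), (31,303) and (586,318), the gear-case screws around (482,218), the grip top at (591,227), and the cork's top corners. The side crop shows the same things, with the press beside the grip. Next I fit the poses.

```bash
cat > h.py <<'E'
import numpy as np,pickle,cv2
from scipy.optimize import least_squares
from scipy.spatial.transform import Rotation as R
K={n:pickle.load(open(n+".pkl","rb")) for n in("top","side")}
CR=dict(top=(175,150,4),side=(215,170,4.6))
def px(n,u,v):
    a,b,k=CR[n]; return np.array([a+(u+.5)/k-.5,b+(v+.5)/k-.5])
def proj(n,P):
    s=K[n];P=np.atleast_2d(P);c=P@s["world_to_cam"][:3,:3].T+s["world_to_cam"][:3,3];q=c@s["mtx"].T
    return q[:,:2]/q[:,2:]
def onz(n,u,v,z):
    s=K[n];M=s["mtx"]@s["world_to_cam"][:3];p=px(n,u,v)
    A=np.array([M[0]-p[0]*M[2],M[1]-p[1]*M[2]])
    return np.r_[np.linalg.solve(A[:,:2],-(A[:,2]*z+A[:,3])),z]
def tri(a,b):
    A=[]
    for n,(u,v) in(("top",a),("side",b)):
        M=K[n]["mtx"]@K[n]["world_to_cam"][:3];p=px(n,u,v);A+=[M[0]-p[0]*M[2],M[1]-p[1]*M[2]]
    A=np.array(A);return np.linalg.lstsq(A[:,:3],-A[:,3],rcond=None)[0]
def fit(obs,x0):
    def f(x):
        c,s=np.cos(x[2]),np.sin(x[2]);r=[]
        for n,u,v,p in obs: r.append(proj(n,[x[0]+c*p[0]-s*p[1],x[1]+s*p[0]+c*p[1],p[2]])[0]-px(n,u,v))
        return np.ravel(r)
    o=least_squares(f,x0,loss="soft_l1");return o.x,f(o.x).reshape(-1,2)
E
python3 - <<'E'
from h import *
np.set_printoptions(precision=4,suppress=True)
m=.001
obs=[("top",43,136,(.0525,.165,.014)),("top",31,303,(-.0525,.165,.014)),("top",586,318,(-.0525,-.165,.014)),
("top",482,218,(0,-.1,.062)),("side",535,127,(.0525,.165,.014)),("side",408,66,(-.0525,.165,.014))]
x,r=fit(obs,[.4,0,0]);print("clamp",x,"\n",r)
c,s=np.cos(x[2]),np.sin(x[2]);W=lambda a,b,z:np.array([x[0]+c*a-s*b,x[1]+s*a+c*b,z])
ax=W(0,-.1,.1215);print("axis",ax,"bed",W(0,.075,.036))
for g in(onz("top",591,227,.1435),onz("side",158,230,.1435),tri((591,227),(158,230))):
    d=g-ax;cx,cy=c*d[0]+s*d[1],-s*d[0]+c*d[1];print("grip",g,np.hypot(cx,cy),"crank",np.arctan2(-cx,-cy))
for n,cs in dict(top=[(375,376),(493,397),(477,467),(361,445)],side=[(140,177),(180,212),(98,262),(62,232)]).items():
    q=[onz(n,u,v,.024) for u,v in cs];print("cork",n,np.mean(q,0),[np.linalg.norm(q[i]-q[i-1]) for i in range(4)], q[0]-q[1])
print("pressred",tri((755,78),(185,440)), "presstopleft",tri((633,215),(150,335)))
f=lambda p:print(p)
inv=lambda g:(c*(g-ax)[0]+s*(g-ax)[1],-s*(g-ax)[0]+c*(g-ax)[1]-.1)
print("stop face edge top",inv(onz("top",80,210,.061)),"pad face",inv(onz("top",318,215,.058)))
a=onz("top",142,433,.012);print("rubber",a,inv(a)); a=onz("top",113,48,.02);print("dip1",a)
E
```

```text
clamp [ 0.5018  0.2819 -0.016 ] 
 [[-0.6892 -0.272 ]
 [-0.1313  1.5   ]
 [ 0.9404  0.5655]
 [ 0.7777 -0.4231]
 [ 1.5838  0.2205]
 [ 0.4015 -0.6853]]
axis [0.5002 0.1819 0.1215] bed [0.5029 0.3569 0.036 ]
grip [0.4802 0.1311 0.1435] 0.0545622862271427 crank 0.3585460208727377
grip [0.4762 0.1336 0.1435] 0.05385808291183405 crank 0.4440202677710448
grip [0.4789 0.131  0.1476] 0.05510806578345789 crank 0.3803856220063832
cork top [0.3863 0.2143 0.024 ] [np.float64(0.04065437862876218), np.float64(0.06964068581430168), np.float64(0.04144340952088974), np.float64(0.06815178365735751)] [0.012  0.0686 0.    ]
cork side [0.3849 0.2118 0.024 ] [np.float64(0.06742923445198674), np.float64(0.04023714827591102), np.float64(0.06569432690855163), np.float64(0.03451134533929022)] [-0.039   0.0098  0.    ]
pressred [0.5655 0.0378 0.1196] presstopleft [0.4941 0.1014 0.0953]
stop face edge top (np.float64(-0.0010694272416100345), np.float64(0.12941186220402573)) pad face (np.float64(-0.0005447691318295851), np.float64(-0.005056537107487102))
rubber [0.3795 0.3803 0.012 ] (np.float64(-0.12381663650291092), np.float64(0.09651478838220157))
dip1 [0.6092 0.4032 0.02  ]
```

Scene solved:
- The clamp is at (0.502, 0.282) with yaw -0.016.
- The cork is at (0.386, 0.2135) with yaw -0.173.
- The crank starts at about 0.37 rad.

Tool y points down. Next is a small helper that turns a world target into tool shifts.

```bash
cat > go.py <<'E'
# python3 go.py gx gy gz ang_deg : grasp-point target, world angle of jaw-opening axis -> row in tool axes
import sys,numpy as np
from scipy.spatial.transform import Rotation as R
from plant import arm
gx,gy,gz,a=map(float,sys.argv[1:5]);a=np.radians(a)
s=arm.observe();r=R.from_quat(s["tcp_rot"]);p=s["tcp_pos"]
x=np.array([np.cos(a),np.sin(a),0]);y=np.array([0,0,-1.]);T=R.from_matrix(np.c_[x,y,np.cross(x,y)])
d=r.inv().apply(np.array([gx,gy,gz+.171])-p);v=np.degrees((r.inv()*T).as_rotvec())
print("d",np.round(d,4),"r",np.round(v,2),"grasp",np.round(p+.171*r.as_matrix()[:,1],4),"F",np.round(s["wrist_force"],1),"w",round(s["grip_width"],4),"t",s["time_s"])
E
python3 go.py .387 .2185 .12 -9.9
```

```text
d [-0.3023  0.1132 -0.2774] r [ 7.000e-02  7.797e+01 -1.000e-01] grasp [0.2426 0.6025 0.2326] F [ 0.1 -0.2  0.2] w 0.095 t 0.1
```

{"method": "servo_tool", "body": {
  "commands": [
    {"dx": -0.302, "dy": 0.113, "dz": -0.277, "ry": 78, "gripper": 0.07},
    {"dx": -0.302, "dy": 0.113, "dz": -0.277, "ry": 78, "gripper": 0.07},
    {"dx": -0.302, "dy": 0.113, "dz": -0.277, "ry": 78, "gripper": 0.07},
    {"dx": -0.302, "dy": 0.113, "dz": -0.277, "ry": 78, "gripper": 0.07},
    {"dx": -0.302, "dy": 0.113, "dz": -0.277, "ry": 78, "gripper": 0.07},
    {"dx": -0.302, "dy": 0.113, "dz": -0.277, "ry": 78, "gripper": 0.07},
    {"dx": -0.302, "dy": 0.113, "dz": -0.277, "ry": 78, "gripper": 0.07},
    {"dx": -0.302, "dy": 0.113, "dz": -0.277, "ry": 78, "gripper": 0.07}
  ]
}}

```text
invalid input
```

```bash
python3 go.py .387 .2185 .10 -9.9
```

```text
d [-0.3023  0.1332 -0.2774] r [ 7.000e-02  7.797e+01 -1.000e-01] grasp [0.2426 0.6025 0.2326] F [ 0.1 -0.2  0.2] w 0.095 t 0.1
```

{"method": "servo_tool", "body": {
  "commands": [
    {"dx": -0.04, "dy": 0.013, "dz": -0.037, "rx": 0, "ry": 8, "rz": 0, "gripper": 0.07},
    {"dx": -0.07, "dy": 0.026, "dz": -0.064, "rx": 0, "ry": 16, "rz": 0, "gripper": 0.07}
  ]
}}

```text
time_s: 0.3
tcp_pos: [0.2759, 0.5134, 0.3773]
tcp_rot: [0.636, 0.309, -0.31, -0.635]
wrist_force: [-0.0, -0.1, 0.4]
grip_width: 0.084
```

```bash
python3 go.py .387 .2185 .10 -9.9
```

```text
d [-0.1632  0.1067 -0.2694] r [ 8.000e-02  6.177e+01 -5.000e-02] grasp [0.2758 0.5131 0.2063] F [-0.  -0.1  0.4] w 0.084 t 0.3
```

{"method": "servo_tool", "body": {
  "commands": [
    {"dx": -0.163, "dy": 0.107, "dz": -0.269, "rx": 0, "ry": 62, "rz": 0, "gripper": 0.07},
    {"dx": -0.163, "dy": 0.107, "dz": -0.269, "rx": 0, "ry": 62, "rz": 0, "gripper": 0.07},
    {"dx": -0.163, "dy": 0.107, "dz": -0.269, "rx": 0, "ry": 62, "rz": 0, "gripper": 0.07},
    {"dx": -0.163, "dy": 0.107, "dz": -0.269, "rx": 0, "ry": 62, "rz": 0, "gripper": 0.07},
    {"dx": -0.163, "dy": 0.107, "dz": -0.269, "rx": 0, "ry": 62, "rz": 0, "gripper": 0.07},
    {"dx": -0.163, "dy": 0.107, "dz": -0.269, "rx": 0, "ry": 62, "rz": 0, "gripper": 0.07},
    {"dx": -0.163, "dy": 0.107, "dz": -0.269, "rx": 0, "ry": 62, "rz": 0, "gripper": 0.07},
    {"dx": -0.163, "dy": 0.107, "dz": -0.269, "rx": 0, "ry": 62, "rz": 0, "gripper": 0.07}
  ]
}}

```text
time_s: 1.1
tcp_pos: [0.3867, 0.2157, 0.2684]
tcp_rot: [0.706, -0.067, 0.064, -0.703]
wrist_force: [-0.0, -0.5, -0.1]
grip_width: 0.0701
```

```bash
python3 go.py .387 .2185 .022 -9.9
```

```text
d [0.     0.0754 0.0031] r [ 0.26 -0.7  -0.18] grasp [0.386  0.2151 0.0974] F [-0.  -0.5 -0.1] w 0.0701 t 1.1
```

{"method": "servo_tool", "body": {
  "commands": [
    {"dx": 0, "dy": 0.03, "dz": 0.003, "rx": 0.2, "ry": -0.7, "rz": -0.2, "gripper": 0.07},
    {"dx": 0, "dy": 0.055, "dz": 0.003, "rx": 0.2, "ry": -0.7, "rz": -0.2, "gripper": 0.07},
    {"dx": 0, "dy": 0.07, "dz": 0.003, "rx": 0.2, "ry": -0.7, "rz": -0.2, "gripper": 0.07},
    {"dx": 0, "dy": 0.075, "dz": 0.003, "rx": 0.2, "ry": -0.7, "rz": -0.2, "gripper": 0.07},
    {"dx": 0, "dy": 0.075, "dz": 0.003, "rx": 0.2, "ry": -0.7, "rz": -0.2, "gripper": 0.03},
    {"dx": 0, "dy": 0.075, "dz": 0.003, "rx": 0.2, "ry": -0.7, "rz": -0.2, "gripper": 0.03},
    {"dx": 0, "dy": 0.075, "dz": 0.003, "rx": 0.2, "ry": -0.7, "rz": -0.2, "gripper": 0.03},
    {"dx": 0, "dy": 0.075, "dz": 0.003, "rx": 0.2, "ry": -0.7, "rz": -0.2, "gripper": 0.03}
  ]
}}

```text
time_s: 1.9
tcp_pos: [0.3874, 0.2186, 0.1943]
tcp_rot: [0.705, -0.06, 0.062, -0.704]
wrist_force: [0.1, 0.5, 0.1]
grip_width: 0.0436
```

```bash
python3 go.py .387 .2185 .12 -9.9;python3 go.py .503 .362 .12 -1
```

```text
d [-0.0002 -0.0967 -0.0002] r [0.   0.   0.11] grasp [0.3877 0.2186 0.0233] F [0.1 0.5 0.1] w 0.0436 t 1.9
d [ 0.0894 -0.0965  0.1611] r [ 0.01 -8.9   0.11] grasp [0.3877 0.2186 0.0233] F [0.1 0.5 0.1] w 0.0436 t 1.9
```

{"method": "servo_tool", "body": {
  "commands": [
    {"dx": 0, "dy": 0, "dz": 0, "rx": 0, "ry": 0, "rz": 0, "gripper": 0.03},
    {"dx": 0, "dy": 0, "dz": 0, "rx": 0, "ry": 0, "rz": 0, "gripper": 0.03},
    {"dx": 0, "dy": -0.03, "dz": 0, "rx": 0, "ry": 0, "rz": 0, "gripper": 0.03},
    {"dx": 0, "dy": -0.07, "dz": 0, "rx": 0, "ry": 0, "rz": 0, "gripper": 0.03},
    {"dx": 0.01, "dy": -0.097, "dz": 0.02, "rx": 0, "ry": 0, "rz": 0, "gripper": 0.03},
    {"dx": 0.03, "dy": -0.097, "dz": 0.06, "rx": 0, "ry": -4, "rz": 0, "gripper": 0.03},
    {"dx": 0.055, "dy": -0.097, "dz": 0.1, "rx": 0, "ry": -8.9, "rz": 0, "gripper": 0.03},
    {"dx": 0.08, "dy": -0.097, "dz": 0.14, "rx": 0, "ry": -8.9, "rz": 0, "gripper": 0.03}
  ]
}}

```text
time_s: 2.7
tcp_pos: [0.491, 0.3442, 0.292]
tcp_rot: [-0.707, 0.005, -0.007, 0.707]
wrist_force: [0.5, -1.5, 0.5]
grip_width: 0.04
```

```bash
python3 go.py .503 .362 .075 -1
python3 - <<'E'
from plant import viewer
import cv2
a=viewer.snapshot("side")["color"][110:260,230:360,::-1];b=viewer.snapshot("top")["color"][130:280,170:360,::-1]
import numpy as np
cv2.imwrite("pics/c2.png",cv2.resize(np.hstack([a,b]),None,fx=2.5,fy=2.5,interpolation=cv2.INTER_CUBIC))
E
```

```text
d [0.0116 0.046  0.018 ] r [-0.01  0.09  0.16] grasp [0.4915 0.3442 0.121 ] F [ 0.5 -1.5  0.5] w 0.04 t 2.7
```

View pics/c2.png

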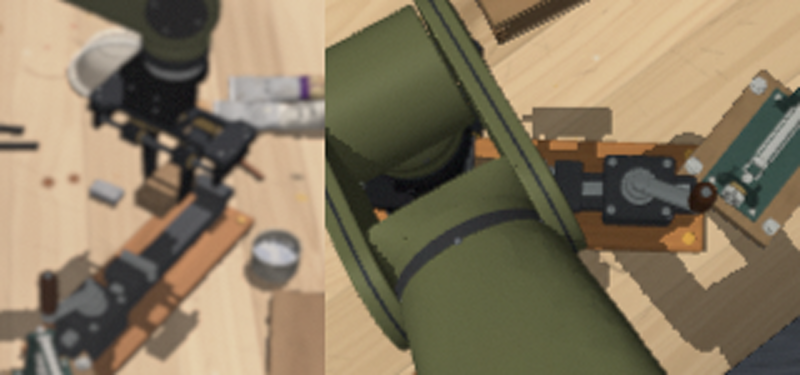

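The cork is held level across its width, with a grip of 40 mm, and is over the bed. Now I place it.

{"method": "servo_tool", "body": {
  "commands": [
    {"dx": 0.012, "dy": 0.01, "dz": 0.018, "rx": 0, "ry": 0, "rz": 0, "gripper": 0.03},
    {"dx": 0.012, "dy": 0.03, "dz": 0.018, "rx": 0, "ry": 0, "rz": 0, "gripper": 0.03},
    {"dx": 0.012, "dy": 0.046, "dz": 0.018, "rx": 0, "ry": 0, "rz": 0, "gripper": 0.03},
    {"dx": 0.012, "dy": 0.053, "dz": 0.018, "rx": 0, "ry": 0, "rz": 0, "gripper": 0.03},
    {"dx": 0.012, "dy": 0.058, "dz": 0.018, "rx": 0, "ry": 0, "rz": 0, "gripper": 0.03},
    {"dx": 0.012, "dy": 0.06, "dz": 0.018, "rx": 0, "ry": 0, "rz": 0, "gripper": 0.03}
  ]
}}

```text
time_s: 3.4
tcp_pos: [0.5048, 0.3631, 0.2304]
tcp_rot: [0.707, -0.005, 0.006, -0.707]
wrist_force: [-3.3, -2.6, 6.5]
grip_width: 0.04
```

```bash
python3 go.py .503 .362 .0593 -1
```

```text
d [-0.0018  0.0001 -0.0012] r [0.02 0.06 0.07] grasp [0.505  0.3631 0.0594] F [-3.3 -2.6  6.5] w 0.04 t 3.4
```

{"method": "servo_tool", "body": {
  "commands": [
    {"dx": -0.002, "dy": -0.001, "dz": -0.001, "rx": 0, "ry": 0, "rz": 0, "gripper": 0.03},
    {"dx": -0.002, "dy": -0.001, "dz": -0.001, "rx": 0, "ry": 0, "rz": 0, "gripper": 0.03},
    {"dx": -0.002, "dy": 0, "dz": -0.001, "rx": 0, "ry": 0, "rz": 0, "gripper": 0.06},
    {"dx": -0.002, "dy": 0, "dz": -0.001, "rx": 0, "ry": 0, "rz": 0, "gripper": 0.06},
    {"dx": -0.002, "dy": 0, "dz": -0.001, "rx": 0, "ry": 0, "rz": 0, "gripper": 0.06},
    {"dx": -0.002, "dy": -0.02, "dz": -0.001, "rx": 0, "ry": 0, "rz": 0, "gripper": 0.06},
    {"dx": -0.002, "dy": -0.06, "dz": -0.001, "rx": 0, "ry": 0, "rz": 0, "gripper": 0.06},
    {"dx": -0.002, "dy": -0.1, "dz": -0.001, "rx": 0, "ry": 0, "rz": 0, "gripper": 0.06}
  ]
}}

```text
time_s: 4.2
tcp_pos: [0.5023, 0.362, 0.3304]
tcp_rot: [0.708, -0.006, 0.005, -0.707]
wrist_force: [0.9, 0.7, 0.7]
grip_width: 0.06
```

```bash
python3 go.py .479 .131 .19 -1
```

```text
d [-0.0196 -0.0302 -0.2314] r [ 0.09  0.07 -0.05] grasp [0.5022 0.3618 0.1594] F [0.9 0.7 0.7] w 0.06 t 4.2
```

{"method": "servo_tool", "body": {
  "commands": [
    {"dx": 0, "dy": -0.03, "dz": -0.03, "rx": 0, "ry": 0, "rz": 0, "gripper": 0.05},
    {"dx": -0.005, "dy": -0.03, "dz": -0.075, "rx": 0, "ry": 0, "rz": 0, "gripper": 0.05},
    {"dx": -0.01, "dy": -0.03, "dz": -0.12, "rx": 0, "ry": 0, "rz": 0, "gripper": 0.05},
    {"dx": -0.015, "dy": -0.03, "dz": -0.165, "rx": 0, "ry": 0, "rz": 0, "gripper": 0.05},
    {"dx": -0.02, "dy": -0.03, "dz": -0.2, "rx": 0, "ry": 0, "rz": 0, "gripper": 0.05},
    {"dx": -0.02, "dy": -0.03, "dz": -0.224, "rx": 0, "ry": 0, "rz": 0, "gripper": 0.05},
    {"dx": -0.02, "dy": -0.03, "dz": -0.231, "rx": 0, "ry": 0, "rz": 0, "gripper": 0.05},
    {"dx": -0.02, "dy": -0.03, "dz": -0.231, "rx": 0, "ry": 0, "rz": 0, "gripper": 0.05}
  ]
}}

```text
time_s: 5.0
tcp_pos: [0.4787, 0.1309, 0.3611]
tcp_rot: [0.708, -0.007, 0.006, -0.707]
wrist_force: [0.3, 0.3, 0.1]
grip_width: 0.0498
```

```bash
python3 go.py .479 .131 .124 -1
python3 - <<'E'
from plant import viewer
import cv2,numpy as np
a=viewer.snapshot("side")["color"][170:300,215:345,::-1];b=viewer.snapshot("top")["color"][150:280,175:315,::-1]
cv2.imwrite("pics/c3.png",cv2.resize(np.hstack([a,b]),None,fx=2.9,fy=4,interpolation=cv2.INTER_CUBIC) if 0 else cv2.resize(np.hstack([a,b]),None,fx=2.95,fy=2.95,interpolation=cv2.INTER_CUBIC))
E
```

```text
d [0.0003 0.0661 0.0002] r [ 0.07 -0.03 -0.02] grasp [0.4786 0.1307 0.1901] F [0.3 0.3 0.1] w 0.0498 t 5.0
```

View pics/c3.png

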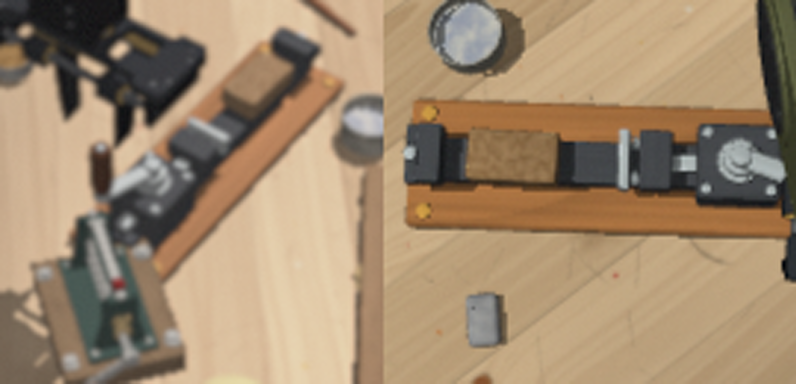

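The cork lies flat on the bed, centred and in line with the jaws: top-view columns 467–558, rows 130–184. Next I take the grip.

{"method": "servo_tool", "body": {
  "commands": [
    {"dx": 0, "dy": 0.025, "dz": 0, "rx": 0, "ry": 0, "rz": 0, "gripper": 0.05},
    {"dx": 0, "dy": 0.045, "dz": 0, "rx": 0, "ry": 0, "rz": 0, "gripper": 0.05},
    {"dx": 0, "dy": 0.058, "dz": 0, "rx": 0, "ry": 0, "rz": 0, "gripper": 0.05},
    {"dx": 0, "dy": 0.064, "dz": 0, "rx": 0, "ry": 0, "rz": 0, "gripper": 0.05},
    {"dx": 0, "dy": 0.064, "dz": 0, "rx": 0, "ry": 0, "rz": 0, "gripper": 0.015},
    {"dx": 0, "dy": 0.064, "dz": 0, "rx": 0, "ry": 0, "rz": 0, "gripper": 0.015},
    {"dx": 0, "dy": 0.064, "dz": 0, "rx": 0, "ry": 0, "rz": 0, "gripper": 0.015},
    {"dx": 0, "dy": 0.064, "dz": 0, "rx": 0, "ry": 0, "rz": 0, "gripper": 0.015}
  ]
}}

```text
time_s: 5.9
tcp_pos: [0.4791, 0.132, 0.298]
tcp_rot: [0.707, -0.005, 0.006, -0.707]
wrist_force: [-0.0, -0.3, -0.2]
grip_width: 0.0233
```

```bash
python3 go.py .479 .131 .126 -1
python3 - <<'E'
from plant import viewer
import cv2,numpy as np
a=viewer.snapshot("side")["color"][190:300,200:310,::-1]
cv2.imwrite("pics/c4.png",cv2.resize(a,None,fx=5,fy=5,interpolation=cv2.INTER_CUBIC))
E
```

```text
d [-0.0001  0.001  -0.001 ] r [0.05 0.08 0.07] grasp [0.4793 0.1319 0.127 ] F [-0.  -0.3 -0.2] w 0.0233 t 5.9
```

View pics/c4.png

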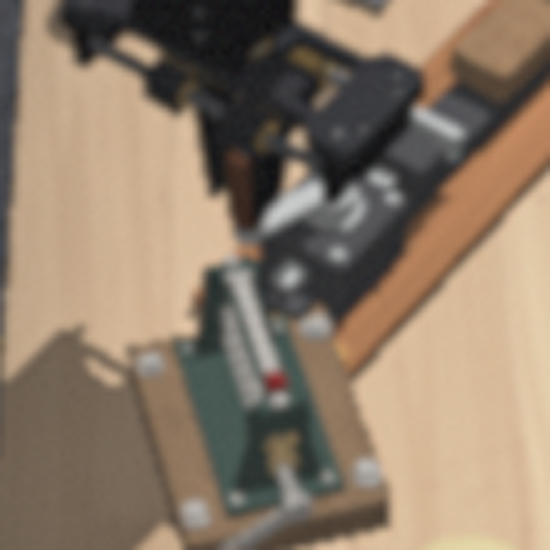

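The fingers stand either side of the grip and clear of the press; the grip top is at crop (240,150). Next, a helper for the circle rows.

```bash
cat > circ.py <<'E'
# python3 circ.py step_deg n [ramp] : rows along the crank circle from the measured pose
import sys,numpy as np,json,os
from scipy.spatial.transform import Rotation as R
from plant import arm
st,n=float(sys.argv[1]),int(sys.argv[2]);st=np.radians(st)
C=json.load(open("axis.json")) if os.path.exists("axis.json") else [.5002,.1819];psi=-.016;r0=.055
s=arm.observe();r=R.from_quat(s["tcp_rot"]);p=s["tcp_pos"];M=r.as_matrix();g=p+.171*M[:,1]
e=g[:2]-C;th=np.arctan2(e[1],e[0]) # world polar
crank=lambda t:(-np.pi/2+psi-t)%(2*np.pi)
u=np.array([np.cos(th),np.sin(th)]);tn=np.array([u[1],-u[0]]);F=s["wrist_force"]
print("g",np.round(g,4),"rad mm",round(1e3*np.hypot(*e),1),"crank",round(crank(th),3),"F",np.round(F,1),"resist",round(-F[:2]@tn,1),"radial",round(F[:2]@u,1),"tilt",np.round(np.degrees(np.arcsin(M[:2,1])),2),"ang",round(np.degrees(np.arctan2(M[1,0],M[0,0])),2),"w",round(s["grip_width"],4),"t",round(s["time_s"],2))
open("log.txt","a").write(f"{g[0]} {g[1]} {F[0]} {F[1]}\n")
f=np.array([1]*n) if len(sys.argv)<4 else np.minimum(1,(np.arange(n)+1)/3)
for t in th-st*np.cumsum(f):
    d=r.inv().apply(np.r_[np.array(C)+r0*np.array([np.cos(t),np.sin(t)])-g[:2],.126-g[2]])
    print(np.round(np.round(d*2e3)/2,1))
E
python3 circ.py 15 8 ramp
```

```text
g [0.48   0.1319 0.1271] rad mm 53.9 crank 0.368 F [ 1.9  0.6 -1.5] resist 1.6 radial -1.2 tilt [ 0.2  -0.03] ang -0.92 w 0.0211 t 5.95
[-5.  1.  1.]
[-13.   1.   6.]
[-23.5   1.   15.5]
[-31.   1.  28.]
[-35.   1.  42.]
[-35.5   1.   56. ]
[-32.   1.  70.]
[-25.    1.   82.5]
```

{"method": "servo_tool", "body": {
  "commands": [
    {"dx": 0, "dy": 0, "dz": 0, "rx": 0, "ry": 0, "rz": 0, "gripper": 0.015},
    {"dx": -0.005, "dy": 0.001, "dz": 0.001, "rx": 0, "ry": 0, "rz": 0, "gripper": 0.015},
    {"dx": -0.013, "dy": 0.001, "dz": 0.006, "rx": 0, "ry": 0, "rz": 0, "gripper": 0.015},
    {"dx": -0.0235, "dy": 0.001, "dz": 0.0155, "rx": 0, "ry": 0, "rz": 0, "gripper": 0.015},
    {"dx": -0.031, "dy": 0.001, "dz": 0.028, "rx": 0, "ry": 0, "rz": 0, "gripper": 0.015},
    {"dx": -0.035, "dy": 0.001, "dz": 0.042, "rx": 0, "ry": 0, "rz": 0, "gripper": 0.015},
    {"dx": -0.0355, "dy": 0.001, "dz": 0.056, "rx": 0, "ry": 0, "rz": 0, "gripper": 0.015},
    {"dx": -0.032, "dy": 0.001, "dz": 0.07, "rx": 0, "ry": 0, "rz": 0, "gripper": 0.015}
  ]
}}

```text
time_s: 6.75
tcp_pos: [0.4475, 0.2018, 0.2979]
tcp_rot: [0.709, -0.006, 0.005, -0.705]
wrist_force: [-8.3, -7.7, 9.4]
grip_width: 0.0213
```

```bash
python3 circ.py 15 8
```

```text
g [0.4471 0.2008 0.1269] rad mm 56.4 crank 1.896 F [-8.3 -7.7  9.4] resist 10.0 radial 5.3 tilt [-0.14 -0.35] ang -0.9 w 0.0213 t 6.75
[ 7.5  1.  12.5]
[17.   0.5 23.5]
[29.   0.5 31.5]
[42.5  0.5 36. ]
[57.   0.5 37. ]
[71.   0.5 34. ]
[84.   0.5 28. ]
[94.5  0.5 18.5]
```

{"method": "servo_tool", "body": {
  "commands": [
    {"dx": 0.0075, "dy": 0, "dz": 0.0125, "rx": 0, "ry": 0, "rz": 0, "gripper": 0.015},
    {"dx": 0.017, "dy": 0, "dz": 0.0235, "rx": 0, "ry": 0, "rz": 0, "gripper": 0.015},
    {"dx": 0.029, "dy": 0, "dz": 0.0315, "rx": 0, "ry": 0, "rz": 0, "gripper": 0.015},
    {"dx": 0.0425, "dy": 0, "dz": 0.036, "rx": 0, "ry": 0, "rz": 0, "gripper": 0.015},
    {"dx": 0.057, "dy": 0, "dz": 0.037, "rx": 0, "ry": 0, "rz": 0, "gripper": 0.015},
    {"dx": 0.071, "dy": 0, "dz": 0.034, "rx": 0, "ry": 0, "rz": 0, "gripper": 0.015},
    {"dx": 0.084, "dy": 0, "dz": 0.028, "rx": 0, "ry": 0, "rz": 0, "gripper": 0.015},
    {"dx": 0.0945, "dy": 0, "dz": 0.0185, "rx": 0, "ry": 0, "rz": 0, "gripper": 0.015}
  ]
}}

```text
time_s: 7.55
tcp_pos: [0.5416, 0.2204, 0.2979]
tcp_rot: [0.708, -0.008, 0.003, -0.707]
wrist_force: [-7.1, 7.9, 5.3]
grip_width: 0.0212
```

```bash
python3 circ.py 15 8
```

```text
g [0.5403 0.2202 0.127 ] rad mm 55.5 crank 3.934 F [-7.1  7.9  5.3] resist 10.6 radial 0.3 tilt [-0.42 -0.07] ang -0.9 w 0.0212 t 7.55
[  8.5   1.  -12. ]
[ 13.5   1.  -25. ]
[ 15.5   1.  -39.5]
[ 13.5   1.  -53.5]
[  8.   1. -67.]
[ -1.   1. -78.]
[-12.5   1.  -87. ]
[-25.5   1.5 -92. ]
```

{"method": "servo_tool", "body": {
  "commands": [
    {"dx": 0.0085, "dy": 0, "dz": -0.012, "rx": 0, "ry": 0, "rz": 0, "gripper": 0.015},
    {"dx": 0.0135, "dy": 0, "dz": -0.025, "rx": 0, "ry": 0, "rz": 0, "gripper": 0.015},
    {"dx": 0.0155, "dy": 0, "dz": -0.0395, "rx": 0, "ry": 0, "rz": 0, "gripper": 0.015},
    {"dx": 0.0135, "dy": 0, "dz": -0.0535, "rx": 0, "ry": 0, "rz": 0, "gripper": 0.015},
    {"dx": 0.008, "dy": 0, "dz": -0.067, "rx": 0, "ry": 0, "rz": 0, "gripper": 0.015},
    {"dx": -0.001, "dy": 0, "dz": -0.078, "rx": 0, "ry": 0, "rz": 0, "gripper": 0.015},
    {"dx": -0.0125, "dy": 0, "dz": -0.087, "rx": 0, "ry": 0, "rz": 0, "gripper": 0.015},
    {"dx": -0.0255, "dy": 0, "dz": -0.092, "rx": 0, "ry": 0, "rz": 0, "gripper": 0.015}
  ]
}}

```text
time_s: 8.35
tcp_pos: [0.5149, 0.1296, 0.2981]
tcp_rot: [-0.706, 0.007, -0.005, 0.708]
wrist_force: [7.9, 9.9, -6.6]
grip_width: 0.0214
```

```bash
python3 circ.py 15 8
```

```text
g [0.5145 0.1303 0.1271] rad mm 53.6 crank 5.998 F [ 7.9  9.9 -6.6] resist 10.2 radial -7.5 tilt [-0.14  0.23] ang -0.96 w 0.0214 t 8.35
[-14.    1.   -3.5]
[-28.   1.  -2.]
[-41.5   1.    3. ]
[-53.    1.5  11.5]
[-62.    1.5  22.5]
[-68.    1.5  36. ]
[-70.    1.5  50. ]
[-68.5   1.5  64.5]
```

```bash
echo '[0.4996,0.1828]' > axis.json; python3 circ.py 15 8
```

```text
g [0.5145 0.1303 0.1271] rad mm 54.6 crank 5.991 F [ 7.9  9.9 -6.6] resist 10.3 radial -7.4 tilt [-0.14  0.23] ang -0.96 w 0.0214 t 8.35
[-14.    1.   -2.5]
[-28.5   1.   -1.5]
[-42.    1.5   4. ]
[-53.5   1.5  12. ]
[-62.5   1.5  23.5]
[-68.5   1.5  36.5]
[-70.5   1.5  50.5]
[-69.5   1.5  65. ]
```

{"method": "servo_tool", "body": {
  "commands": [
    {"dx": -0.014, "dy": 0, "dz": -0.0025, "rx": 0, "ry": 0, "rz": 0, "gripper": 0.015},
    {"dx": -0.0285, "dy": 0, "dz": -0.0015, "rx": 0, "ry": 0, "rz": 0, "gripper": 0.015},
    {"dx": -0.042, "dy": 0, "dz": 0.004, "rx": 0, "ry": 0, "rz": 0, "gripper": 0.015},
    {"dx": -0.0535, "dy": 0, "dz": 0.012, "rx": 0, "ry": 0, "rz": 0, "gripper": 0.015},
    {"dx": -0.0625, "dy": 0, "dz": 0.0235, "rx": 0, "ry": 0, "rz": 0, "gripper": 0.015},
    {"dx": -0.0685, "dy": 0, "dz": 0.0365, "rx": 0, "ry": 0, "rz": 0, "gripper": 0.015},
    {"dx": -0.0705, "dy": 0, "dz": 0.0505, "rx": 0, "ry": 0, "rz": 0, "gripper": 0.015},
    {"dx": -0.0695, "dy": 0, "dz": 0.065, "rx": 0, "ry": 0, "rz": 0, "gripper": 0.015}
  ]
}}

```text
time_s: 9.15
tcp_pos: [0.4459, 0.1946, 0.2981]
tcp_rot: [0.708, -0.007, 0.004, -0.706]
wrist_force: [2.4, -10.6, -1.1]
grip_width: 0.0208
```

```bash
python3 circ.py 9 8
```

```text
g [0.4452 0.1941 0.1271] rad mm 55.6 crank 1.759 F [  2.4 -10.6  -1.1] resist 9.9 radial -4.5 tilt [-0.24 -0.18] ang -0.92 w 0.0208 t 9.15
[3. 1. 8.]
[ 6.5  1.  16. ]
[11.   1.  23.5]
[17.   1.  29.5]
[23.5  1.  35. ]
[31.   1.  39.5]
[39.   1.  42.5]
[47.5  0.5 44. ]
```

{"method": "servo_tool", "body": {
  "commands": [
    {"dx": 0.003, "dy": 0, "dz": 0.008, "rx": 0, "ry": 0, "rz": 0, "gripper": 0.015},
    {"dx": 0.0065, "dy": 0, "dz": 0.016, "rx": 0, "ry": 0, "rz": 0, "gripper": 0.015},
    {"dx": 0.011, "dy": 0, "dz": 0.0235, "rx": 0, "ry": 0, "rz": 0, "gripper": 0.015},
    {"dx": 0.017, "dy": 0, "dz": 0.0295, "rx": 0, "ry": 0, "rz": 0, "gripper": 0.015},
    {"dx": 0.0235, "dy": 0, "dz": 0.035, "rx": 0, "ry": 0, "rz": 0, "gripper": 0.015},
    {"dx": 0.031, "dy": 0, "dz": 0.0395, "rx": 0, "ry": 0, "rz": 0, "gripper": 0.015},
    {"dx": 0.039, "dy": 0, "dz": 0.0425, "rx": 0, "ry": 0, "rz": 0, "gripper": 0.015},
    {"dx": 0.0475, "dy": 0, "dz": 0.044, "rx": 0, "ry": 0, "rz": 0, "gripper": 0.015}
  ]
}}

```text
time_s: 9.95
tcp_pos: [0.4928, 0.2383, 0.298]
tcp_rot: [0.708, -0.01, 0.002, -0.706]
wrist_force: [-10.5, 1.5, 7.0]
grip_width: 0.0216
```

```bash
python3 circ.py 7 6
```

```text
g [0.4908 0.2378 0.127 ] rad mm 55.7 crank 2.967 F [-10.5   1.5   7. ] resist 10.1 radial 3.1 tilt [-0.67 -0.17] ang -0.92 w 0.0216 t 9.95
[7. 1. 0.]
[13.5  1.   0. ]
[20.   0.5 -1. ]
[26.5  0.5 -2.5]
[33.   0.5 -5. ]
[39.   0.5 -8. ]
```

{"method": "servo_tool", "body": {
  "commands": [
    {"dx": 0.007, "dy": 0, "dz": 0, "rx": 0, "ry": 0, "rz": 0, "gripper": 0.015},
    {"dx": 0.0135, "dy": 0, "dz": 0, "rx": 0, "ry": 0, "rz": 0, "gripper": 0.015},
    {"dx": 0.02, "dy": 0, "dz": -0.001, "rx": 0, "ry": 0, "rz": 0, "gripper": 0.015},
    {"dx": 0.0265, "dy": 0, "dz": -0.0025, "rx": 0, "ry": 0, "rz": 0, "gripper": 0.015},
    {"dx": 0.033, "dy": 0, "dz": -0.005, "rx": 0, "ry": 0, "rz": 0, "gripper": 0.015},
    {"dx": 0.039, "dy": 0, "dz": -0.008, "rx": 0, "ry": 0, "rz": 0, "gripper": 0.015}
  ]
}}

```text
time_s: 10.55
tcp_pos: [0.5305, 0.2308, 0.2979]
tcp_rot: [0.707, -0.012, -0.0, -0.707]
wrist_force: [-7.9, 4.0, 5.4]
grip_width: 0.0214
```

```bash
python3 circ.py 6 4
```

```text
g [0.5276 0.2308 0.1269] rad mm 55.6 crank 3.654 F [-7.9  4.   5.4] resist 8.8 radial -0.5 tilt [-0.98  0.01] ang -0.92 w 0.0214 t 10.55
[ 4.5  1.  -3.5]
[ 9.  1. -7.]
[ 13.    0.5 -11. ]
[ 17.    0.5 -15.5]
```

{"method": "servo_tool", "body": {
  "commands": [
    {"dx": 0.0045, "dy": 0, "dz": -0.0035, "rx": 0, "ry": 0, "rz": 0, "gripper": 0.015},
    {"dx": 0.009, "dy": 0, "dz": -0.007, "rx": 0, "ry": 0, "rz": 0, "gripper": 0.015},
    {"dx": 0.013, "dy": 0, "dz": -0.011, "rx": 0, "ry": 0, "rz": 0, "gripper": 0.015},
    {"dx": 0.017, "dy": 0, "dz": -0.0155, "rx": 0, "ry": 0, "rz": 0, "gripper": 0.015}
  ]
}}

```text
time_s: 10.95
tcp_pos: [0.5464, 0.2165, 0.2979]
tcp_rot: [-0.705, 0.013, 0.002, 0.709]
wrist_force: [-6.2, 7.8, 2.2]
grip_width: 0.0212
```

```bash
python3 circ.py 5 4
```

```text
g [0.5429 0.2173 0.127 ] rad mm 55.4 crank 4.023 F [-6.2  7.8  2.2] resist 9.9 radial 0.0 tilt [-1.17  0.28] ang -0.93 w 0.0212 t 10.95
[ 2.5  1.  -4. ]
[ 5.  1. -8.]
[  7.5   0.5 -12.5]
[  9.    0.5 -17. ]
```

{"method": "servo_tool", "body": {
  "commands": [
    {"dx": 0.0025, "dy": 0, "dz": -0.004, "rx": 0, "ry": 0, "rz": 0, "gripper": 0.015},
    {"dx": 0.005, "dy": 0, "dz": -0.008, "rx": 0, "ry": 0, "rz": 0, "gripper": 0.015},
    {"dx": 0.0075, "dy": 0, "dz": -0.0125, "rx": 0, "ry": 0, "rz": 0, "gripper": 0.015}
  ]
}}

```text
time_s: 11.25
tcp_pos: [0.553, 0.2055, 0.2979]
tcp_rot: [-0.703, 0.014, 0.002, 0.711]
wrist_force: [-4.6, 8.0, 0.6]
grip_width: 0.0213
```

```bash
python3 circ.py 4 4
```

```text
g [0.5492 0.2073 0.127 ] rad mm 55.3 crank 4.238 F [-4.6  8.   0.6] resist 9.2 radial -0.6 tilt [-1.27  0.59] ang -0.92 w 0.0213 t 11.25
[ 1.5  1.  -3.5]
[ 3.  1. -7.]
[  4.   1. -11.]
[  5.    0.5 -14.5]
```

{"method": "servo_tool", "body": {
  "commands": [
    {"dx": 0.0015, "dy": 0, "dz": -0.0035, "rx": 0, "ry": 0, "rz": 0, "gripper": 0.015},
    {"dx": 0.003, "dy": 0, "dz": -0.007, "rx": 0, "ry": 0, "rz": 0, "gripper": 0.015},
    {"dx": 0.004, "dy": 0, "dz": -0.011, "rx": 0, "ry": 0, "rz": 0, "gripper": 0.015},
    {"dx": 0.005, "dy": 0, "dz": -0.0145, "rx": 0, "ry": 0, "rz": 0, "gripper": 0.015}
  ]
}}

```text
time_s: 11.65
tcp_pos: [0.5572, 0.1926, 0.2979]
tcp_rot: [-0.701, 0.014, 0.002, 0.713]
wrist_force: [-2.1, 10.1, -0.3]
grip_width: 0.0216
```

```bash
python3 circ.py 4 4
```

```text
g [0.5534 0.1954 0.127 ] rad mm 55.2 crank 4.466 F [-2.1 10.1 -0.3] resist 10.3 radial 0.3 tilt [-1.3   0.93] ang -0.93 w 0.0216 t 11.65
[ 0.5  1.  -4. ]
[ 1.   1.  -7.5]
[  1.5   1.  -11.5]
[  1.5   0.5 -15.5]
```

{"method": "servo_tool", "body": {
  "commands": [
    {"dx": 0.0005, "dy": 0, "dz": -0.004, "rx": 0, "ry": 0, "rz": 0, "gripper": 0.015},
    {"dx": 0.001, "dy": 0, "dz": -0.0075, "rx": 0, "ry": 0, "rz": 0, "gripper": 0.015},
    {"dx": 0.0015, "dy": 0, "dz": -0.0115, "rx": 0, "ry": 0, "rz": 0, "gripper": 0.015}
  ]
}}

```text
time_s: 11.95
tcp_pos: [0.5582, 0.1832, 0.298]
tcp_rot: [-0.699, 0.014, 0.002, 0.715]
wrist_force: [-1.1, 11.9, -2.9]
grip_width: 0.0211
```

```bash
python3 circ.py 4 4
```

```text
g [0.5545 0.1871 0.127 ] rad mm 55.1 crank 4.618 F [-1.1 11.9 -2.9] resist 11.9 radial -0.2 tilt [-1.24  1.32] ang -0.93 w 0.0211 t 11.95
[ 0.  1. -4.]
[ 0.   1.  -7.5]
[ -0.    1.  -11.5]
[ -1.    0.5 -15.5]
```

{"method": "servo_tool", "body": {
  "commands": [
    {"dx": 0, "dy": 0, "dz": -0.004, "rx": 0, "ry": 0, "rz": 0, "gripper": 0.015},
    {"dx": 0, "dy": 0, "dz": -0.0075, "rx": 0, "ry": 0, "rz": 0, "gripper": 0.015},
    {"dx": 0, "dy": 0, "dz": -0.0115, "rx": 0, "ry": 0, "rz": 0, "gripper": 0.015}
  ]
}}

```text
time_s: 12.25
tcp_pos: [0.5579, 0.1739, 0.2979]
tcp_rot: [-0.696, 0.013, 0.001, 0.718]
wrist_force: [1.4, 13.5, -2.5]
grip_width: 0.0212
```

```bash
python3 circ.py 3 4
```

```text
g [0.5545 0.1791 0.1271] rad mm 55.0 crank 4.763 F [ 1.4 13.5 -2.5] resist 13.6 radial 0.5 tilt [-1.13  1.76] ang -0.94 w 0.0212 t 12.25
[-0.  1. -3.]
[-0.5  1.  -6. ]
[-1.   1.  -8.5]
[ -2.    0.5 -11.5]
```

{"method": "servo_tool", "body": {
  "commands": [
    {"dx": 0, "dy": 0, "dz": -0.004, "rx": 0, "ry": 0, "rz": 0, "gripper": 0.015},
    {"dx": -0.001, "dy": 0, "dz": -0.008, "rx": 0, "ry": 0, "rz": 0, "gripper": 0.015},
    {"dx": -0.0015, "dy": 0, "dz": -0.0115, "rx": 0, "ry": 0, "rz": 0, "gripper": 0.015}
  ]
}}

```text
time_s: 12.55
tcp_pos: [0.5562, 0.1648, 0.2979]
tcp_rot: [-0.693, 0.012, -0.0, 0.721]
wrist_force: [2.8, 15.5, -3.8]
grip_width: 0.0215
```

```bash
python3 circ.py 2 2; python3 go.py .5545 .17 .126 -1
```

```text
g [0.5534 0.1715 0.1271] rad mm 54.9 crank 4.904 F [ 2.8 15.5 -3.8] resist 15.8 radial -0.5 tilt [-0.96  2.24] ang -0.96 w 0.0215 t 12.55
[-0.5  1.  -2. ]
[-1.  1. -4.]
d [-0.0018  0.0011  0.0051] r [-2.22  0.02 -1.  ] grasp [0.5534 0.1715 0.1271] F [ 2.8 15.5 -3.8] w 0.0215 t 12.55
```

The resisting force is 15.8 N against about 10 N free, so roughly +6 N and rising at the expected slope. That is firm, so I let go and lift.

{"method": "servo_tool", "body": {
  "commands": [
    {"dx": 0, "dy": 0, "dz": 0, "rx": 0, "ry": 0, "rz": 0, "gripper": 0.04},
    {"dx": 0, "dy": 0, "dz": 0, "rx": 0, "ry": 0, "rz": 0, "gripper": 0.04},
    {"dx": 0, "dy": 0, "dz": 0, "rx": 0, "ry": 0, "rz": 0, "gripper": 0.04},
    {"dx": 0, "dy": 0, "dz": 0, "rx": 0, "ry": 0, "rz": 0, "gripper": 0.04},
    {"dx": 0, "dy": -0.02, "dz": 0, "rx": 0, "ry": 0, "rz": 0, "gripper": 0.04},
    {"dx": 0, "dy": -0.05, "dz": 0, "rx": 0, "ry": 0, "rz": 0, "gripper": 0.04},
    {"dx": 0, "dy": -0.09, "dz": 0, "rx": 0, "ry": 0, "rz": 0, "gripper": 0.04},
    {"dx": 0, "dy": -0.13, "dz": 0, "rx": 0, "ry": 0, "rz": 0, "gripper": 0.04}
  ]
}}

```text
time_s: 13.35
tcp_pos: [0.5582, 0.1593, 0.4286]
tcp_rot: [-0.693, 0.013, 0.0, 0.72]
wrist_force: [0.7, 0.3, 0.2]
grip_width: 0.0401
```

```bash
python3 go.py .38 .20 .25 -1
```

```text
d [-0.1787  0.0124  0.0371] r [-2.19 -0.   -1.08] grasp [0.5551 0.1659 0.2577] F [0.7 0.3 0.2] w 0.0401 t 13.35
```

Now I move aside so the top camera can see, then check.

{"method": "servo_tool", "body": {
  "commands": [
    {"dx": -0.04, "dy": 0, "dz": 0, "rx": 0, "ry": 0, "rz": 0, "gripper": 0.04},
    {"dx": -0.09, "dy": 0, "dz": -0.01, "rx": 0, "ry": 0, "rz": 0, "gripper": 0.04},
    {"dx": -0.13, "dy": 0, "dz": -0.02, "rx": 0, "ry": 0, "rz": 0, "gripper": 0.04},
    {"dx": -0.16, "dy": 0, "dz": -0.03, "rx": 0, "ry": 0, "rz": 0, "gripper": 0.04},
    {"dx": -0.17, "dy": 0, "dz": -0.03, "rx": 0, "ry": 0, "rz": 0, "gripper": 0.04},
    {"dx": -0.17, "dy": 0, "dz": -0.03, "rx": 0, "ry": 0, "rz": 0, "gripper": 0.04}
  ]
}}

```text
time_s: 13.95
tcp_pos: [0.387, 0.1322, 0.4311]
tcp_rot: [-0.693, 0.012, -0.0, 0.721]
wrist_force: [0.6, -0.4, -0.2]
grip_width: 0.0395
```

Run:
```python
from plant import viewer
import cv2,numpy as np
a=viewer.snapshot("side")["color"][170:300,215:345,::-1];b=viewer.snapshot("top")["color"][150:280,175:315,::-1]
cv2.imwrite("pics/c5.png",cv2.resize(np.hstack([a,b]),None,fx=2.95,fy=2.95,interpolation=cv2.INTER_CUBIC))
```

```text
(no output)
```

View pics/c5.png

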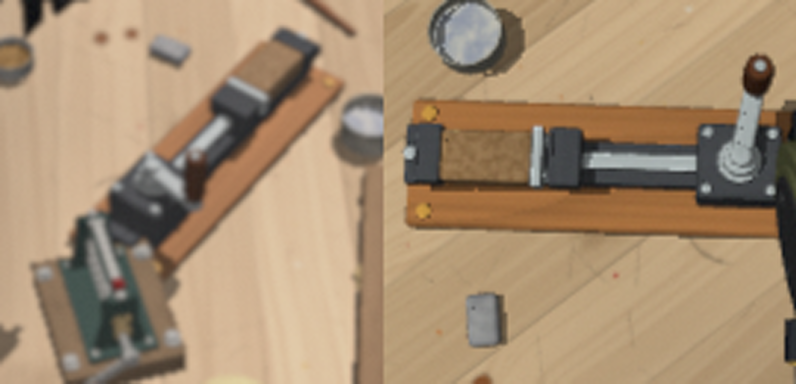

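The block sits flat and in line between the stop jaw (440) and the pad (533). The crank stays where I left it, the arm is clear, and the rubber and tin nearby haven't moved. I'm handing it in.

```bash
python3 -c "
from plant import arm
print(arm.sign_off())"
```

```text
the job is handed in; nothing more can be done
None
```

The cork block is clamped in the rack clamp and the job is handed in, at about 14 s on the robot's clock. I laid the block flat and in line on the bed. I then wound the crank clockwise by its grip from about 0.37 to 11.19 rad without letting go, slowing towards the end with no stops commanded.

- **Clamping force:** the resistance at the grip rose from about 10 N free to 15.8 N. That is about 6 N over my free reading, or 6.8 N over the stated 9 N, so it lies inside the 3 to 9 N firm range either way. It rose by about 12 N per rad, close to the 11.5 N per rad expected.
- **Last picture:** the block lies flat and in line against the stop jaw and the pad, and the crank stayed where I left it. The arm is clear and the wrist force is near zero. The rubber and the tin beside the clamp had not moved; the jar and the far side of the table were outside the final crop, so I did not recheck them.
- **What disagreed:** contact came at about 10.74 rad, later than the 10.3 rad I estimated from the pictures, but inside the possible range. The tool tilted up to 2.2° while winding, and the grip did not slip.

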